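Open the loader guard and hold the sample carriage at the load mark

TASK

Swing the clear guard of the sample loader up by its orange bar and bring it gently all the way back onto its stop. Then take the sample carriage by its black knob, pull it out against its spring until the yellow pointer is level with the red clip on the scale, and keep it there so that tubes can be loaded: finish while still holding the knob, without letting go. Leave everything else on the bench where it is.

Things in the scene. Friction and masses are not known exactly. Their poses are not given: they have to be found in the camera images.
- loader: Sample loader fixed to the bench: black base 345 x 194 x 20 mm high, reaching from x = -135 to +210 mm. Origin on the bench surface; x points to the rear (the carriage comes out along -x, roughly towards the robot), y left, z up. White side cheeks 84 mm high (inner faces 170 mm apart, x = -35 to +105 mm), open in front; behind them a white housing 88 mm high.
- guard (a joint): Angle of the guard, a clear panel 127 x 180 x 5 mm with grey frame that covers the carriage and its knob. 0 = shut, level, 92 mm above the bench; grows as the front edge swings up and back; 1.65 rad = on its stop, a little past upright. It may start slightly ajar. Its stiff friction hinge keeps it where it is left; moving it takes 1 to 4 N at the bar.
- guard_hinge (a point): Point on the guard's hinge axis, mid width: at x = +100, y = 0, z = 92 mm in the loader's frame. The axis is parallel to the loader's y.
- guard_bar (a point): Middle of the guard's orange grip bar: round, 12 mm thick, 110 mm long, parallel to the hinge, 175 mm from the hinge axis and 48 mm ahead of the guard's front edge, free all round between its two end arms. It swings with the guard. When shut it lies 72 mm above the loader's base.
- knob (a point): Black upright round knob on the carriage, 18 mm in diameter, 56 mm tall with a 23 mm wide, 4 mm thick flange on top. This point: centre of its foot, on the carriage's top, 30 mm above the bench; z up. With the carriage home it stands at x = -5, y = 0 mm in the loader's frame, under the guard. A blue tube holder on the carriage, 20 mm high, starts 30 mm behind its centre.
- carriage (a joint): Travel of the sample carriage out along the loader's -x, in m: 0 = home, 0.095 = fully out. A return spring pulls it home, with about 3 N at home, rising 0.6 N per 10 mm (5 to 8 N at the marks); let go, it slides home.
- pointer (a point): Tip of the yellow pointer: a 6 mm wide yellow bar that sticks out to the right (-y) of the carriage and moves with it; at x = -35, y = -58, z = 30 mm in the loader's frame when home.
- mark: Red clip 12 mm (along x) x 16 x 10 mm high on the aluminium scale at the right of the carriage, at y = -70 mm in the loader's frame, 30 to 65 mm in front of the home pointer. Fixed. The origin is at the centre of its underside; axes parallel to the loader's.
- rack: Green tube rack, fixed, 100 x 50 x 40 mm, beside the loader's left side. Origin at the centre of its underside.
- tube1: White tube with blue cap, 17 mm wide, 74 mm tall, standing in the rack (10 mm above the bench); origin at its foot. Leave alone.
- tube2: White tube with red cap, as tube1, in the rack. Leave alone.
- wash_bottle: White wash bottle with yellow cap and spout, 64 mm in diameter, 178 mm tall; origin at its foot. Leave alone.
- reagent: Amber jar with blue lid, 60 mm in diameter, 110 mm tall; origin at its foot. Leave alone.
- beaker: Open glass beaker, 70 mm in diameter, 85 mm tall; origin at its foot. Leave alone.
- tip_box: Blue box of pipette tips with a clear lid, 122 x 87 x 63 mm; origin at the centre of its underside. Leave alone.
- mouse: Black computer mouse, 100 x 58 x 24 mm; origin at the centre of its underside. Leave alone.

How it is judged:
By the outcome, as a careful person would: the job done as asked, in the order asked, and still so for the second after the job is handed in, while the arm keeps its last pose, push and grip.
It also fails if it takes over 64 s, if anything falls off the work surface, if the arm or the gripper's body presses on something with over 40 N, if the wrist force passes 120 N, or if a joint passes its speed limit or range.

ROBOT

A 6-joint arm with a two-finger parallel gripper is mounted at the origin on the work surface. World frame = base frame: x ahead of the robot, y to its left, z up, the work surface at z = 0. Lengths are in m, angles in rad, forces in N, time in s.
With the tool pointing down it reaches from about 0.35 to 0.775 m from the base axis. Payload 7.3 kg.
Tool frame: the origin (TCP) lies on the centre line of the jaws, within the pads' length; the fingertips stand 25 mm ahead of it and the grasp point (between the pads) lies 6 mm ahead of it; z points along the fingers, y is the direction in which the jaws open and shut (so a half turn about z gives the same grasp; the last joint's range is limited). The gripper opens to 92 mm and grips with 3 to 60 N. Pads are 19 mm wide; open, the fingers measure 130 mm over their backs; the gripper's body (75 mm by 190 mm) begins 47 mm behind the grasp point.
Start: joints at [-1.483, 0.342, 1.524, -0, 1.275, -0.146], TCP at [0.122, -0.511, 0.252] pointing down, gripper open.
Joint ranges: [-2.53, 2.53], [-0.77, 2.02], [0.04, 2.7], [-1, 4.14], [0.28, 2.66], [-3.11, 3.11]. Speed limits (rad/s): [2.57, 2.57, 3.14, 3.14, 3.14, 3.14].

INTERFACE

Orientations are given as [roll, pitch, yaw] about the fixed x, y, z axes, in that order (R = Rz(yaw) Ry(pitch) Rx(roll)).
In Python, from cell import telemetry, read_camera, workorder gives the robot as it stands.
- The arm moves only by the shell command python3 -m creep 'ROWS' [FORCE]. ROWS is JSON, one flat list of numbers, 5 for each row, row after row: the opening, from 0 (shut) to 1 (fully open), then the shift along the world's x, y, z in m, then the turn about the world's z in rad. A call has 1 to 12 rows; each row shifts and turns the pose as measured when the row begins; what a row does not reach is not made up. A row lasts 1/8 s, in which the tool goes at most 62.5 mm and 10.7 degrees, less where a joint would pass 70% of its speed; a pose out of reach is approached as far as the arm can. A call is refused whole if a number of a shift passes 0.0625 or a number of a turn 0.188, either way. A call with a gripper value outside its range is refused whole. The fingers move at their own pace and stop on an object; FORCE is the grip in N (left out, the last holds). Time passes only in rows, so rows that do not move let the fingers close. It gives the time, the measured TCP pose, the force and the opening at its end, in the units of the state.
- telemetry.observe(): the state, without advancing time (a new reading comes with each control period).
- read_camera(name): name is "side" or "top" or "wrist"; returns a dict with "image" (384x512x3 uint8, red, green, blue), "fovy" (degrees; the focal length in pixels is half the picture's height over the tangent of half this angle, whatever the lens; pixels are square), "cx", "cy" (the principal point, pixels), "distortion" ([k1, k2, p1, p2, k3] as OpenCV has them; the pictures are not rectified), "R" (3x3) and "t" (3): a world point X has camera coordinates R X + t. Camera axes: x right, y down, z forward; pixel columns grow to the right and rows downward; lengths in m; the calibration is good to about 2 mm. A picture is of the moment at which its call begins. There is no depth.
- workorder.hand_in(): hands the job in, once; it reports no verdict.
The state is a dict: "time": time; "qpos": joint angles; "qvel": joint speeds; "joint_efforts": joint torques, N m; "tool_pos": TCP position; "tool_rot": TCP orientation; "contact_force": force on the tool from outside, world axes, zero at the start; "torque": the same for the moment, N m; "opening": finger opening in m.
Only numpy, scipy, OpenCV 4.12 (cv2) and the standard library are available. Lean on these libraries where they do the work, as an engineer would, in place of code of your own. Each camera call takes 0.05 s, during which the arm holds its last target.

## Working session

There is one attempt and no reset: what is moved stays moved. The work goes in short steps, Python scripts to look and compute and a shell command to move; the robot and the scene stay as the last step left them, time stands still between calls to the robot, and variables do not carry over. Pictures are saved under pics/ and viewed, and the job is handed in when it is done.

```bash
ls; mkdir -p pics
cat > h.py <<'E'
import numpy as np, cv2
from cell import telemetry, read_camera
def K(c):
    f=c["image"].shape[0]/2/np.tan(np.radians(c["fovy"])/2)
    return np.array([[f,0,c["cx"]],[0,f,c["cy"]],[0,0,1]])
def ray(c,u,v):
    p=cv2.undistortPoints(np.array([[[u,v]]],float),K(c),np.array(c["distortion"],float))[0,0]
    R=np.array(c["R"]);t=np.array(c["t"])
    return -R.T@t, R.T@np.array([p[0],p[1],1.])
def onz(c,u,v,z):
    o,d=ray(c,u,v); return o+d*(z-o[2])/d[2]
def proj(c,X):
    R=np.array(c["R"]);t=np.array(c["t"])
    return cv2.projectPoints(np.array(X,float).reshape(-1,1,3),cv2.Rodrigues(R)[0],t,K(c),np.array(c["distortion"],float))[0][:,0]
def tri(rs):
    A=0;b=0
    for o,d in rs:
        d=d/np.linalg.norm(d);P=np.eye(3)-np.outer(d,d);A=A+P;b=b+P@o
    return np.linalg.solve(A,b)
def save(c,n,s=1.5): cv2.imwrite("pics/"+n,cv2.resize(c["image"][:,:,::-1],None,fx=s,fy=s))
E
python3 - <<'E'
from h import *
import pickle
print(telemetry.observe())
for n in("side","top","wrist"):
    c=read_camera(n);save(c,n+"0.png");pickle.dump(c,open(n+"0.pkl","wb"));R=np.array(c["R"]);print(n,-R.T@np.array(c["t"]),R[2],c["fovy"])
E
```

```text
pics
{'time': 0.0, 'qpos': array([-1.48298465e+00,  3.42764393e-01,  1.52504373e+00,  2.94869343e-06,
        1.27540377e+00, -1.46026560e-01]), 'qvel': array([-0.00030762,  0.0002934 , -0.00081765, -0.00030382, -0.00035492,
        0.00066493]), 'joint_efforts': array([-1.67695100e-03, -4.31242025e+01, -2.44223410e+01,  7.15413317e-02,
        5.57461591e-02, -1.24529652e-04]), 'tool_pos': array([ 0.12162442, -0.51032557,  0.25101399]), 'tool_rot': array([-3.13999106e+00, -2.38401736e-04,  2.33837184e-01]), 'contact_force': array([ 0.66390929,  0.07322884, -0.06222559]), 'torque': array([0.01717361, 0.00407805, 0.03402454]), 'opening': 0.09174006272256927}
side [0.2726458  0.91471407 0.72877116] [ 0.20830273 -0.79589084 -0.56847845] 50.46692499820159
top [ 0.4220408  -0.00218094  1.44222138] [ 0.08472794  0.01697977 -0.99625944] 50.14356909236949
wrist [ 0.19861328 -0.49165772  0.38483097] [-0.28436366 -0.06595763 -0.95644493] 66.3364189361141
```

View pics/side0.png

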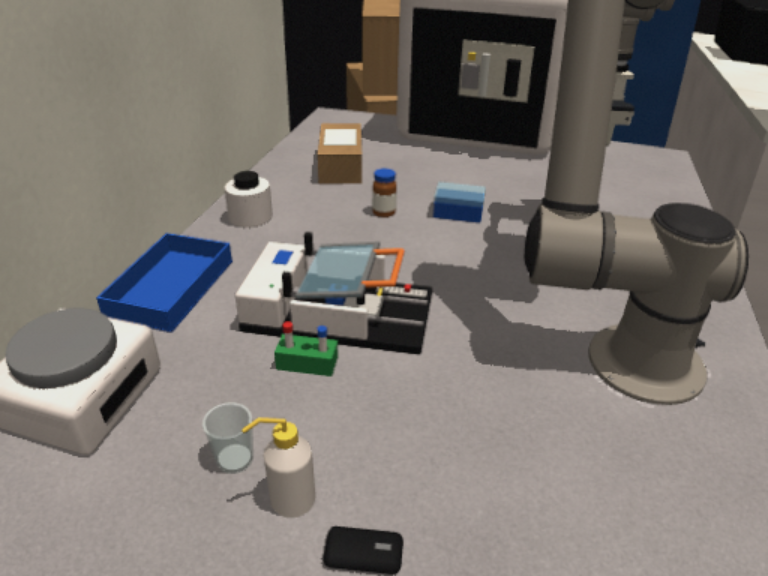

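View pics/top0.png

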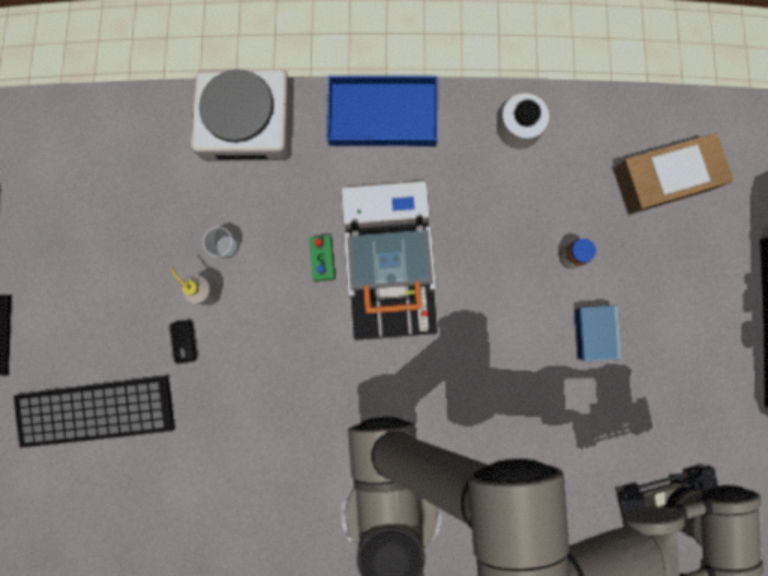

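The side view shows the loader near (330,300) with the guard slightly ajar. The top view shows the bar near (392,308) and the clip near (424,313), in zoomed pixels. Next I'll zoom in and measure.

Run:
```python
from h import *
import pickle
t=pickle.load(open("top0.pkl","rb"));s=pickle.load(open("side0.pkl","rb"))
for c,n,(x0,x1,y0,y1) in((t,"top",(215,305,115,235)),(s,"side",(150,300,150,240))):
    im=c["image"][y0:y1,x0:x1,::-1]; k=5
    cv2.imwrite(f"pics/{n}0z.png",cv2.resize(im,None,fx=k,fy=k,interpolation=cv2.INTER_CUBIC))
    hsv=cv2.cvtColor(c["image"],cv2.COLOR_RGB2HSV)
    for name,lo,hi in(("orange",(6,150,110),(16,255,255)),("red",(0,150,90),(4,255,255)),("yellow",(22,130,100),(34,255,255))):
        m=cv2.inRange(hsv,lo,hi)
        if name=="red": m|=cv2.inRange(hsv,(174,150,90),(180,255,255))
        N,L,st,ce=cv2.connectedComponentsWithStats(m)
        for i in range(1,N):
            if st[i,4]>=3 and x0<ce[i][0]<x1 and y0<ce[i][1]<y1: print(n,name,st[i],ce[i].round(1))
```

```text
top orange [243 188  37  21 227] [260.7 201.8]
top red [281 208   5   2   9] [283.2 208.6]
top yellow [272 193   5   3  10] [274.3 194.4]
side orange [241 166  28  25 215] [258.  178.9]
side red [269 190   5   4  15] [271.1 191.3]
side red [188 214   7   8  44] [191.5 217.4]
side yellow [251 192   4   5  13] [252.9 194.2]
```

```bash
sleep 1; ls pics
```

```text
side0.png
side0z.png
top0.png
top0z.png
wrist0.png
```

View pics/top0z.png

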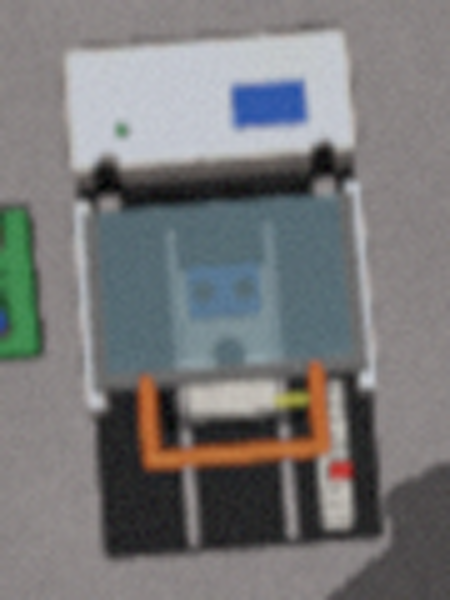

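View pics/side0z.png

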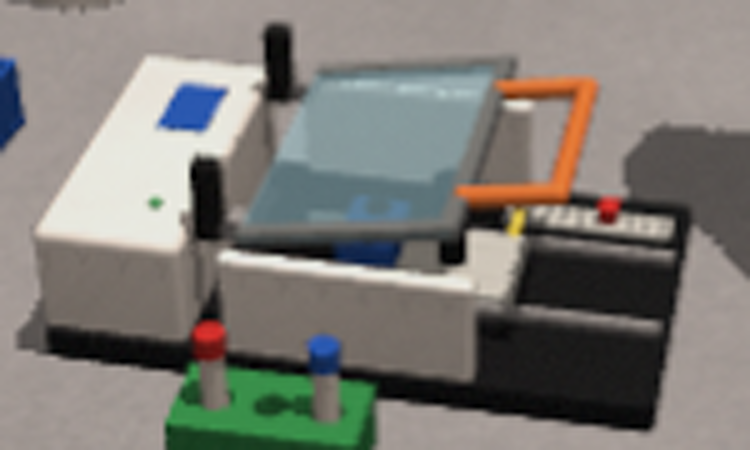

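Run:
```python
from h import *
import pickle
t=pickle.load(open("top0.pkl","rb"));s=pickle.load(open("side0.pkl","rb"))
T=lambda a,b:(215+a/5,115+b/5); S=lambda a,b:(150+a/5,150+b/5)
fl=onz(t,*T(105,556),.02);fr=onz(t,*T(380,540),.02);bl=onz(t,*T(68,52),.088);br=onz(t,*T(345,32),.088)
print("top",fl,fr,bl,br)
print(np.linalg.norm(fl-fr))
sfl=onz(s,*S(652,428),0);sbl=onz(s,*S(48,350),0);sfr=onz(s,*S(690,207),.02);print("side",sfl,sbl,sfr,np.linalg.norm(sfl-sbl))
d=fl-fr;print("yaw front",np.arctan2(-d[0],d[1]));d=bl-br;print("yaw back",np.arctan2(-d[0],d[1]))
d=(bl+br-fl-fr)/2;print("yaw long",np.arctan2(d[1],d[0]),np.linalg.norm(d[:2]))
for a,b in((T(150,460),S(567,193)),(T(325,445),S(592,85))):
    r=[ray(t,*a),ray(s,*b)];X=tri(r);print("bar",X,proj(t,X)-a,proj(s,X)-b)
X=tri([ray(t,283.2,208.6),ray(s,271.1,191.3)]);print("mark",X)
print("mark top",onz(t,283.2,208.6,.036), onz(s,271.1,191.3,.03))
print("ptr",tri([ray(t,274.3,194.4),ray(s,252.9,194.2)]),onz(t,274.3,194.4,.03))
```

```text
top [0.4062413  0.08837121 0.02      ] [ 0.41913587 -0.10159169  0.02      ] [0.74463881 0.11392056 0.088     ] [ 0.75959144 -0.07258195  0.088     ]
0.19040003877639256
side [0.40505729 0.08722584 0.        ] [0.74824816 0.11714908 0.        ] [ 0.42077197 -0.09566419  0.02      ] 0.34449292809096393
yaw front 0.06777541096229649
yaw back 0.08000274596981378
yaw long 0.08019712103901595 0.3405209978978585
bar [0.4669906  0.0533022  0.12046003] [[0.13357902 0.73863651]] [[-0.91517232 -0.08129314]]
bar [ 0.47872026 -0.05922816  0.11858029] [[0.08040048 0.44700803]] [[-0.50999338 -0.04235311]]
mark [ 0.46864278 -0.07404866  0.02554437]
mark top [ 0.46812579 -0.07354946  0.036     ] [ 0.46757519 -0.06775817  0.03      ]
ptr [ 0.5172802  -0.04302388  0.02638141] [ 0.51698094 -0.04293111  0.03      ]
```

View pics/wrist0.png

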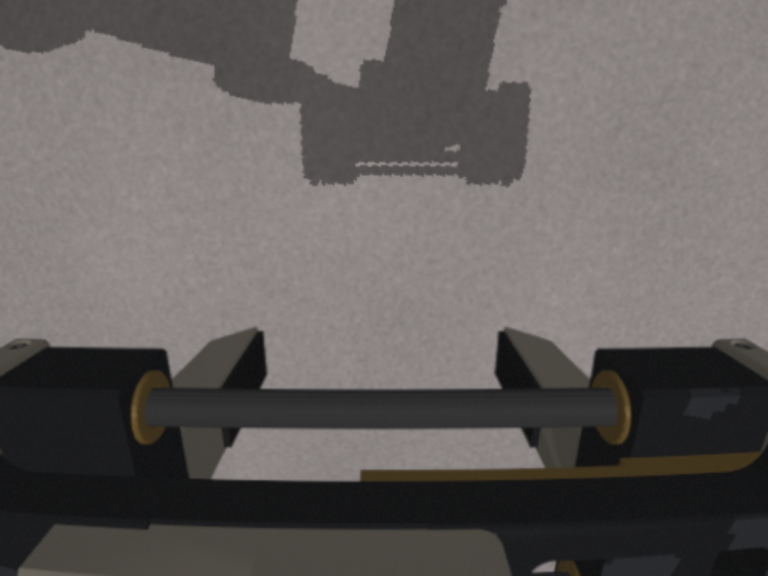

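Measured in world coordinates:
- Loader origin is about (0.546, 0.003), with yaw about 0.08.
- Bar middle is about (0.473, -0.003, 0.120). That is 175.6 mm from the hinge, as specified, so the guard is 0.16 rad ajar.
- The clip is 49 mm ahead of the home pointer and at y = -70 mm in the loader's frame, which is consistent.

I'll move over the bar with the jaws across it, at yaw 1.65.

```bash
python3 -m creep '[0.45,0.029,0.042,0,0.118, 0.45,0.029,0.042,0,0.118, 0.45,0.029,0.042,0,0.118, 0.45,0.029,0.042,0,0.118, 0.45,0.029,0.042,0,0.118, 0.45,0.029,0.042,0,0.118, 0.45,0.029,0.042,0,0.118, 0.45,0.029,0.042,0,0.118, 0.45,0.029,0.042,0,0.118, 0.45,0.029,0.042,0,0.118, 0.45,0.029,0.042,0,0.118, 0.45,0.029,0.042,0,0.118]' 25
```

```text
time: 1.65
tool_pos: [0.4756, 0.0089, 0.2494]
tool_rot: [-3.14, -0.0, 1.689]
contact_force: [1.5, -1.5, -0.1]
opening: 0.0411
```

```bash
python3 -m creep '[0.45,-0.002,-0.012,0,-0.02, 0.45,0,0,0,0]'
python3 - <<'E'
from h import *
import pickle
for n in("wrist","side"):
    c=read_camera(n);save(c,n+"1.png");pickle.dump(c,open(n+"1.pkl","wb"))
print(telemetry.observe()["tool_pos"])
E
```

```text
time: 1.9
tool_pos: [0.4743, -0.0003, 0.2485]
tool_rot: [-3.139, -0.001, 1.675]
contact_force: [-0.2, -0.2, 0.7]
opening: 0.0415
[ 0.47420681 -0.00048769  0.24874718]
```

View pics/wrist1.png

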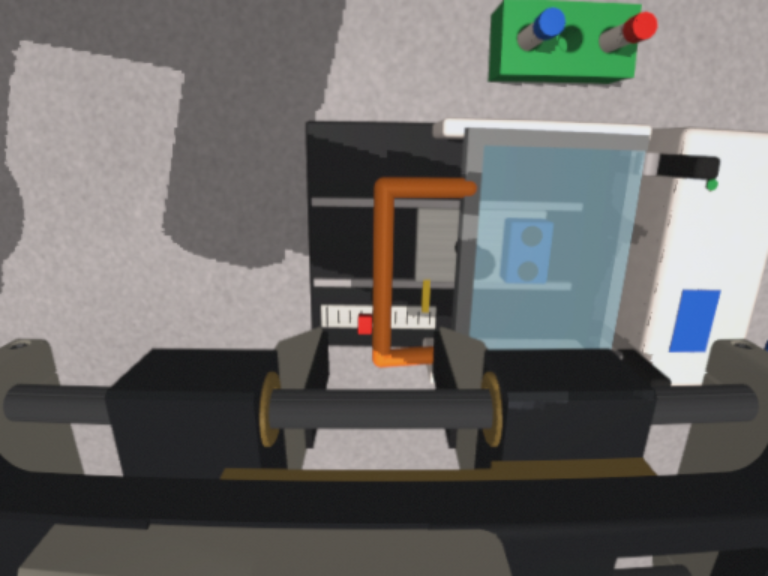

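View pics/side1.png

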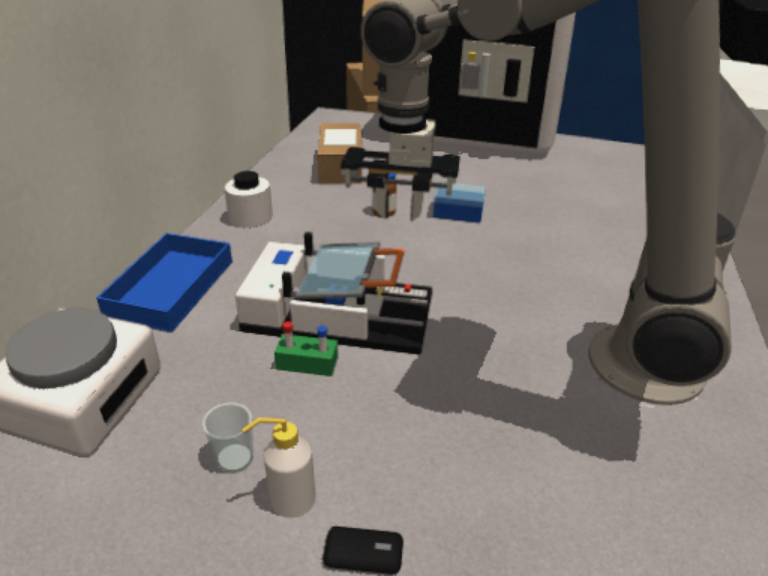

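The wrist view shows the bar from (385,185) to (382,358), the clip at (365,324), the pointer at (426,295), and the bar between the jaws. I'll refine the positions from it.

Run:
```python
from h import *
import pickle
c=pickle.load(open("wrist1.pkl","rb"));k=1/1.5
for n,u,v,z in(("bar",384,185,.1195),("bar",381,358,.1195),("FL",307,122,.02),("clip",365,324,.03),("ptr",427,308,.033),("ptr base",427,283,.033),("cheekfrontL",443,127,.084),("houseL",688,132,.088)):
    print(n,onz(c,u*k,v*k,z).round(4))
s=pickle.load(open("side0.pkl","rb"));a=(263.4,188.6)
print(tri([ray(c,384*k,185*k),ray(s,*a)]), tri([ray(c,381*k,358*k),ray(s,268.4,167)]))
```

```text
bar [0.4703 0.0563 0.1195]
bar [ 0.4804 -0.0557  0.1195]
FL [0.4065 0.0901 0.02  ]
clip [ 0.468  -0.0705  0.03  ]
ptr [ 0.5188 -0.0492  0.033 ]
ptr base [ 0.5158 -0.0271  0.033 ]
cheekfrontL [0.5048 0.0942 0.084 ]
houseL [0.6661 0.1111 0.088 ]
[0.46719449 0.05579896 0.12193437] [ 0.47847725 -0.05577572  0.12040502]
```

```bash
python3 -m creep '[0.45,0,0,-0.04,-0.01, 0.45,0,0,-0.04,-0.01, 0.45,0,0,-0.03,0, 0.45,0,0,-0.01,0,0.45,0,0,0,0]'
python3 - <<'E'
from h import *
c=read_camera("side");im=c["image"][80:240,150:300,::-1];cv2.imwrite("pics/side2z.png",cv2.resize(im,None,fx=4,fy=3.7 and 4,interpolation=cv2.INTER_CUBIC)[:600])
E
```

```text
time: 2.62
tool_pos: [0.4735, -0.0052, 0.1281]
tool_rot: [3.139, 0.0, 1.643]
contact_force: [-0.7, -0.1, 0.8]
opening: 0.0417
```

View pics/side2z.png

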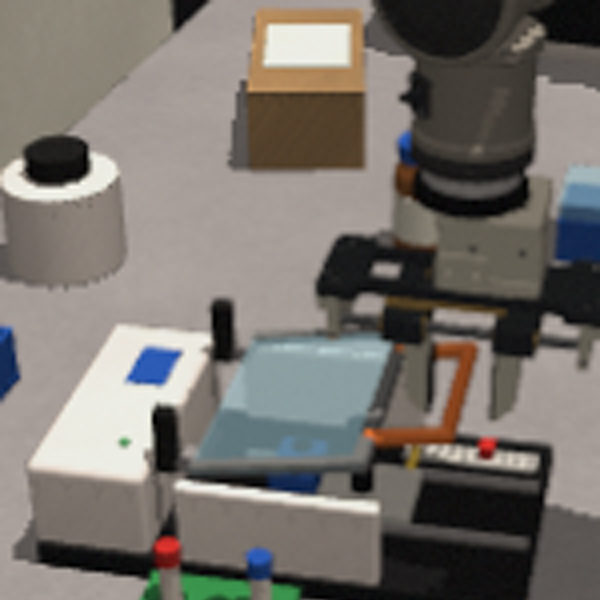

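The bar lies between the fingers, with the rear finger in the gap ahead of the panel. Closing now.

```bash
python3 -m creep '[0.1,0,0,-0.003,0, 0.1,0,0,0,0, 0.1,0,0,0,0, 0.1,0,0,0,0]' 15
```

```text
time: 3.18
tool_pos: [0.4754, -0.0055, 0.128]
tool_rot: [3.133, 0.002, 1.643]
contact_force: [0.1, 0.2, -2.6]
opening: 0.0116
```

```bash
cat > arc.py <<'E'
from h import *
import sys
# next arc shifts from the measured pose; hinge H, bar grasped at TCP - 6 mm
y=0.08; H=np.array([0.6457,0.0105,0.092]); u=np.array([np.cos(y),np.sin(y)])
p=telemetry.observe()["tool_pos"]; s=u@(p[:2]-H[:2]); h=p[2]-.006-H[2]
th=np.arctan2(h,-s); print("th",th,"r",np.hypot(s,h))
def P(t): return np.array([-.175*np.cos(t),.175*np.sin(t)])
cur=np.array([s,h])
step=float(sys.argv[1])
for i in range(1,int(sys.argv[2])+1):
    t=th+step*i; d=P(t)-cur; cur=P(t); print(round(t,2),(u*d[0]).round(3),round(d[1],3))
E
python3 arc.py .1 6
```

```text
th 0.1736198789596038 r 0.17368037286139154
0.27 [0.003 0.   ] 0.017
0.37 [0.006 0.   ] 0.017
0.47 [0.007 0.001] 0.016
0.57 [0.009 0.001] 0.015
0.67 [0.01  0.001] 0.014
0.77 [0.012 0.001] 0.013
```

```bash
python3 -m creep '[0.1,0.004,0,0.017,0, 0.1,0.005,0,0.017,0, 0.1,0.007,0.001,0.016,0, 0.1,0.009,0.001,0.015,0]' 15; python3 arc.py .1 6
```

```text
time: 3.68
tool_pos: [0.4985, -0.0034, 0.192]
tool_rot: [3.14, 0.001, 1.644]
contact_force: [-2.1, -1.7, -3.9]
opening: 0.0112
th 0.5660383157561698 r 0.17518801777885615
0.67 [0.01  0.001] 0.014
0.77 [0.011 0.001] 0.013
0.87 [0.013 0.001] 0.012
0.97 [0.014 0.001] 0.011
1.07 [0.015 0.001] 0.009
1.17 [0.016 0.001] 0.008
```

Tracking well: the radius holds at 175 mm and the force is a few newtons.

```bash
python3 -m creep '[0.1,0.01,0.001,0.014,0, 0.1,0.011,0.001,0.013,0, 0.1,0.013,0.001,0.012,0, 0.1,0.014,0.001,0.011,0]' 15; python3 arc.py .1 6
```

```text
time: 4.18
tool_pos: [0.541, 0.0003, 0.2413]
tool_rot: [-3.125, 0.001, 1.645]
contact_force: [-3.0, -0.4, -0.4]
opening: 0.0116
th 0.9375483075288652 r 0.17775499103888706
1.04 [0.016 0.001] 0.007
1.14 [0.015 0.001] 0.008
1.24 [0.016 0.001] 0.007
1.34 [0.017 0.001] 0.005
1.44 [0.017 0.001] 0.003
1.54 [0.017 0.001] 0.001
```

```bash
python3 -m creep '[0.1,0.015,0.001,0.009,0, 0.1,0.015,0.001,0.008,0, 0.1,0.016,0.001,0.006,0, 0.1,0.017,0.001,0.005,0]' 15; python3 arc.py .05 6
```

```text
time: 4.68
tool_pos: [0.5993, 0.0051, 0.272]
tool_rot: [-3.11, -0.0, 1.646]
contact_force: [-4.6, 0.7, 2.6]
opening: 0.0113
th 1.3087207383557782 r 0.18015738472348755
1.36 [0.01  0.001] -0.003
1.41 [0.009 0.001] 0.002
1.46 [0.009 0.001] 0.001
1.51 [0.009 0.001] 0.001
1.56 [0.009 0.001] 0.0
1.61 [0.009 0.001] -0.0
```

```bash
python3 -m creep '[0.1,0.01,0.001,0.001,0, 0.1,0.01,0.001,0.001,0, 0.1,0.009,0.001,0,0, 0.1,0.008,0.001,0,0]' 15; python3 arc.py .05 4
```

```text
time: 5.18
tool_pos: [0.6357, 0.0084, 0.2775]
tool_rot: [-3.108, 0.002, 1.647]
contact_force: [-3.2, -1.6, 2.4]
opening: 0.0116
th 1.5145792744242672 r 0.1797523945787989
1.56 [0.009 0.001] -0.004
1.61 [0.009 0.001] -0.0
1.66 [0.009 0.001] -0.001
1.71 [0.009 0.001] -0.001
```

```bash
for i in 1; do python3 -m creep '[0.1,0.005,0,0,0, 0.1,0.004,0.001,0,0, 0.1,0.004,0,0,0]' 15; done; python3 arc.py .02 3
python3 - <<'E'
from h import *
c=read_camera("side");im=c["image"][80:240,150:300,::-1];cv2.imwrite("pics/side3z.png",cv2.resize(im,None,fx=3.75,fy=3.75,interpolation=cv2.INTER_CUBIC))
E
```

```text
time: 5.55
tool_pos: [0.6489, 0.0095, 0.2774]
tool_rot: [-3.106, 0.002, 1.647]
contact_force: [-3.2, 0.9, 2.2]
opening: 0.0114
th 1.5883822510767205 r 0.17943926293555054
1.61 [0.003 0.   ] -0.005
1.63 [0.003 0.   ] -0.0
1.65 [0.003 0.   ] -0.0
```

View pics/side3z.png

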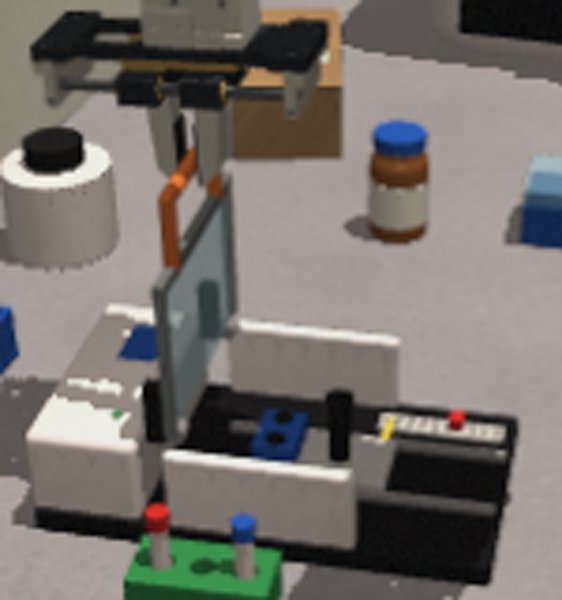

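The guard is upright, with the bar held at (205,170), and the knob at (340,425) is uncovered. I'll creep onto the stop and watch for the force to rise.

```bash
python3 -m creep '[0.1,0.003,0,0,0, 0.1,0.003,0,0,0]' 15; python3 -m creep '[0.1,0.003,0,0,0]' 15;python3 -m creep '[0.1,0.003,0,0,0]' 15
```

```text
time: 5.85
tool_pos: [0.6555, 0.0101, 0.2772]
tool_rot: [-3.106, 0.001, 1.647]
contact_force: [-2.5, 0.2, 2.2]
opening: 0.0112
time: 5.98
tool_pos: [0.6586, 0.0103, 0.2771]
tool_rot: [-3.106, 0.001, 1.647]
contact_force: [-2.6, 0.9, 2.6]
opening: 0.0114
time: 6.1
tool_pos: [0.6616, 0.0106, 0.277]
tool_rot: [-3.105, 0.001, 1.647]
contact_force: [-10.7, 1.1, 6.3]
opening: 0.0113
```

```bash
python3 -m creep '[0.1,0.001,0,0,0]' 15; python3 -m creep '[0.1,0,0,0,0]' 15; python3 arc.py .02 1
```

```text
time: 6.22
tool_pos: [0.6617, 0.0106, 0.2771]
tool_rot: [-3.102, 0.0, 1.648]
contact_force: [-11.4, 0.3, 6.5]
opening: 0.0115
time: 6.35
tool_pos: [0.6616, 0.0106, 0.2771]
tool_rot: [-3.101, 0.0, 1.648]
contact_force: [-2.5, 1.3, 2.2]
opening: 0.0115
th 1.6589566083874627 r 0.17975529922232153
1.68 [0.003 0.   ] -0.005
```

It is against its stop: it did not move under 11 N, and the angle reads 1.66. Now releasing and lifting clear.

```bash
python3 -m creep '[0.4,0,0,0,0, 0.4,0,0,0,0, 0.4,0,0,0,0, 0.4,0,0,0.02,0, 0.4,0,0,0.03,0, 0.4,0,0,0.03,0, 0.4,0,0,0,0]' 15;  python3 - <<'E'
from h import *
import pickle
for n in("side","top"):
    c=read_camera(n);pickle.dump(c,open(n+"4.pkl","wb"));save(c,n+"4.png")
E
```

```text
time: 7.22
tool_pos: [0.6633, 0.01, 0.3572]
tool_rot: [-3.104, 0.001, 1.647]
contact_force: [0.1, 0.2, -0.9]
opening: 0.0368
```

View pics/side4.png

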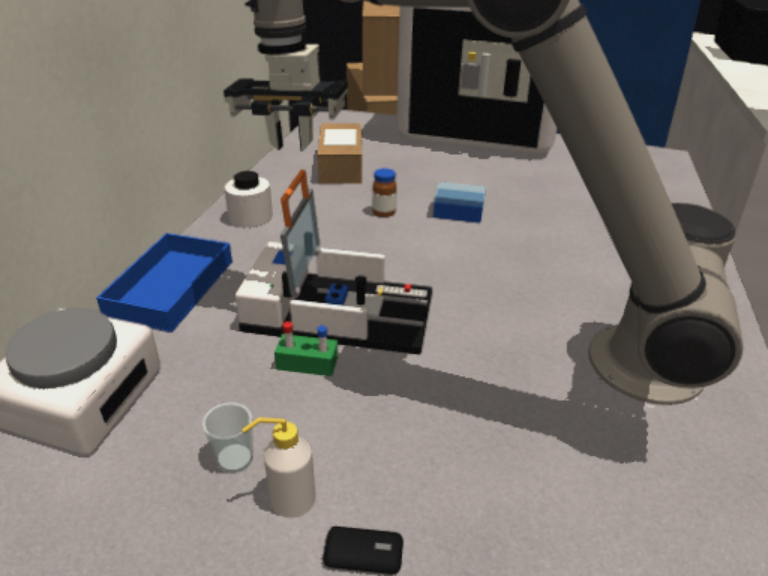

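The guard stays upright by itself at (300,240) and the gripper is clear. I'll retreat towards the knob while turning the jaws across the loader, with the wrist camera on the robot's side.

```bash
python3 -m creep '[0.6,-0.03,-0.001,0,0.17, 0.6,-0.03,-0.001,0,0.17, 0.6,-0.03,-0.001,0,0.17, 0.6,-0.03,-0.002,0,0.17, 0.6,-0.02,-0.002,-0.02,0.17, 0.6,0,0,-0.03,0.17, 0.6,0,0,-0.03,0.17, 0.6,0,0,-0.03,0.17, 0.6,0,0,-0.02,0.17,0.6,0,0,0,0]' 15;  python3 - <<'E'
from h import *
import pickle
for n in("wrist","side","top"):
    c=read_camera(n);pickle.dump(c,open(n+"5.pkl","wb"));save(c,n+"5.png")
E
```

```text
time: 8.57
tool_pos: [0.5107, 0.0035, 0.2037]
tool_rot: [-3.09, -0.019, -3.058]
contact_force: [0.5, -0.1, 0.5]
opening: 0.0552
```

View pics/wrist5.png

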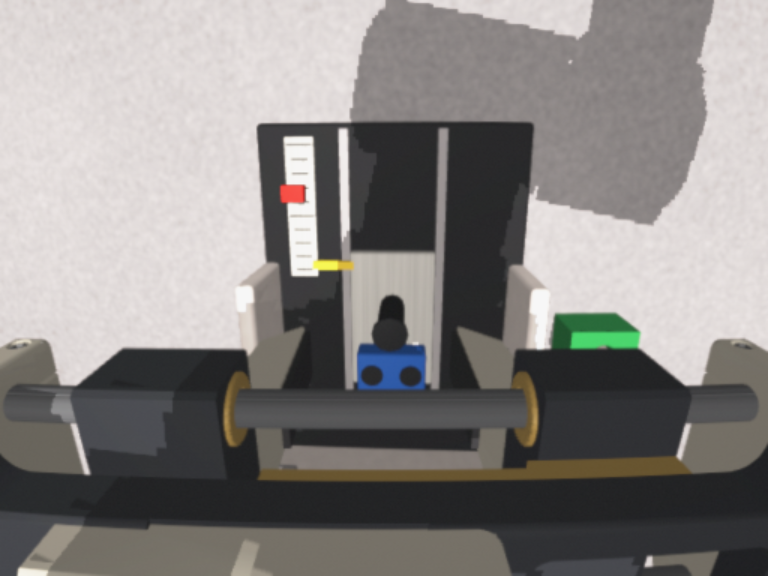

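View pics/side5.png

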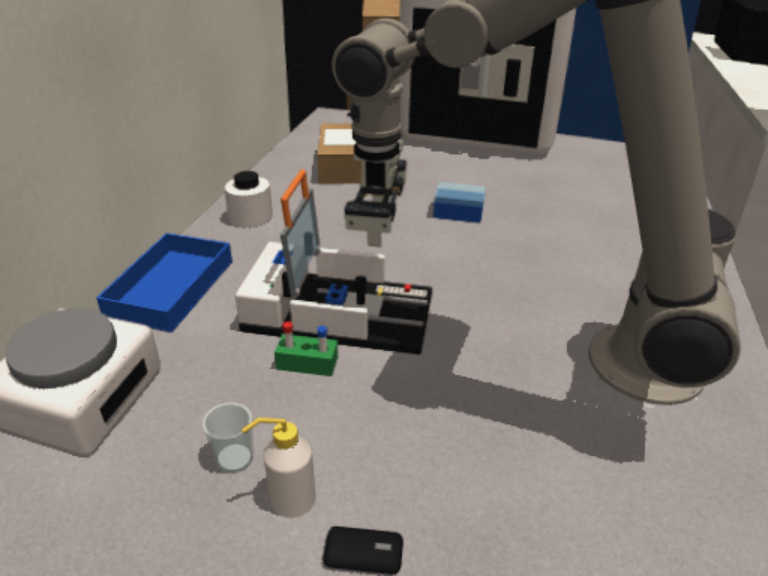

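The wrist view shows the knob's top at (390,333), the pointer tip at (316,265) and the clip centred at (293,193).

Run:
```python
from h import *
import pickle
c=pickle.load(open("wrist5.pkl","rb"));k=1/1.5
s=pickle.load(open("side5.pkl","rb"));t=pickle.load(open("top5.pkl","rb"))
W=lambda u,v,z:onz(c,u*k,v*k,z)
print("knob",W(390,333,.086))
L,R_=W(534,124,.02),W(259,126,.02);d=L-R_;print("front",L,R_,np.linalg.norm(d),"yaw",np.arctan2(-d[0],d[1]))
yw=.08;u=np.array([np.cos(yw),np.sin(yw)])
F=(L+R_)/2;print("origin from front",F[:2]+.135*u)
hsv=cv2.cvtColor(c["image"],cv2.COLOR_RGB2HSV)
for n,m in(("red",cv2.inRange(hsv,(0,150,90),(5,255,255))|cv2.inRange(hsv,(174,150,90),(180,255,255))),("yel",cv2.inRange(hsv,(22,130,90),(34,255,255)))):
    N,Lb,st,ce=cv2.connectedComponentsWithStats(m)
    for i in range(1,N):
        if st[i,4]>25: print(n,st[i],ce[i],onz(c,*ce[i],.03))
im=c["image"][80:190,160:260,::-1];cv2.imwrite("pics/w5z.png",cv2.resize(im,None,fx=5,fy=5,interpolation=cv2.INTER_CUBIC))
# guard bar
hs=cv2.cvtColor(s["image"],cv2.COLOR_RGB2HSV);m=cv2.inRange(hs,(6,150,110),(16,255,255));print(cv2.boundingRect(m))
```

```text
knob [0.54135662 0.00678989 0.086     ]
front [0.40611775 0.09136739 0.02      ] [ 0.42347777 -0.0985429   0.02      ] 0.19070209126547333 yaw 0.09115834293704958
origin from front [0.54936599 0.00720073]
red [187 123  16  12 178] [194.36516854 128.87078652] [ 0.46747674 -0.07110104  0.03      ]
yel [209 173  27   8 171] [221.74269006 176.24561404] [ 0.5160385  -0.03917391  0.03      ]
(187, 113, 19, 38)
```

View pics/w5z.png

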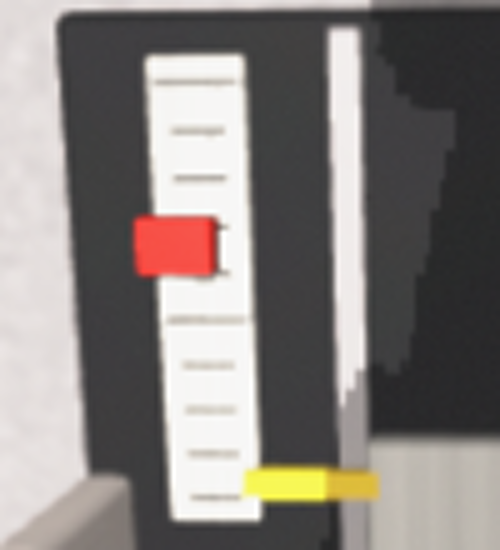

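```bash
python3 -m creep '[0.6,0.015,0.001,0,0, 0.6,0.015,0.001,0,0, 0.6,0,0,-0.03,0, 0.6,0,0,-0.03,0, 0.6,0,0,0,0]' 15;  python3 - <<'E'
from h import *
import pickle
for n in("wrist","side"):
    c=read_camera(n);pickle.dump(c,open(n+"6.pkl","wb"));save(c,n+"6.png")
E
```

```text
time: 9.35
tool_pos: [0.547, 0.0049, 0.151]
tool_rot: [-3.086, -0.002, -3.071]
contact_force: [-0.3, 0.2, -0.0]
opening: 0.055
```

View pics/wrist6.png

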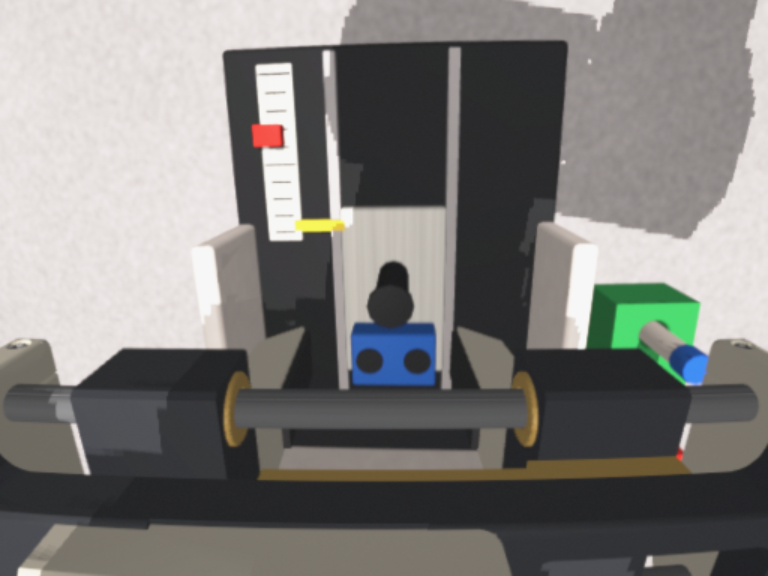

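View pics/side6.png

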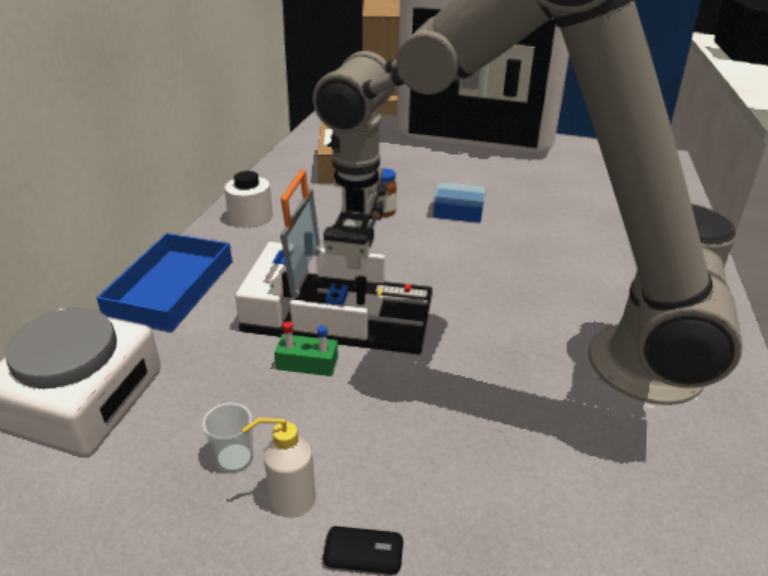

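Run:
```python
from h import *
import pickle
c=pickle.load(open("wrist6.pkl","rb"));s=pickle.load(open("side6.pkl","rb"))
print("knob",onz(c,390/1.5,305/1.5,.086))
from scipy.spatial.transform import Rotation as Ro
o=telemetry.observe();Rt=Ro.from_euler("xyz",o["tool_rot"]);print("zaxis",Rt.apply([0,0,1]),"tip",o["tool_pos"]+.025*Rt.apply([0,0,1]))
```

```text
knob [0.54202301 0.00636097 0.086     ]
zaxis [ 0.00681478 -0.05583245 -0.99841689] tip [0.54859682 0.00332762 0.1282557 ]
```

```bash
python3 -m creep '[0.6,-0.005,0.001,-0.01,0, 0.6,0,0,-0.02,0, 0.6,0,0,-0.025,0, 0.6,0,0,-0.02,0, 0.6,0,0,0,0]' 15
```

```text
time: 10.07
tool_pos: [0.5448, 0.0058, 0.0809]
tool_rot: [-3.084, 0.013, -3.073]
contact_force: [-0.2, 0.0, 0.0]
opening: 0.0551
```

```bash
python3 -m creep '[0.6,-0.003,0,-0.01,0, 0.6,-0.001,0,-0.007,0, 0.6,0,0,0,0]' 15
python3 - <<'E'
from h import *
for n in("wrist","side"):
    c=read_camera(n);save(c,n+"7.png")
E
```

```text
time: 10.45
tool_pos: [0.5415, 0.0058, 0.065]
tool_rot: [-3.083, 0.016, -3.073]
contact_force: [-0.8, 0.0, 0.1]
opening: 0.0554
```

View pics/wrist7.png

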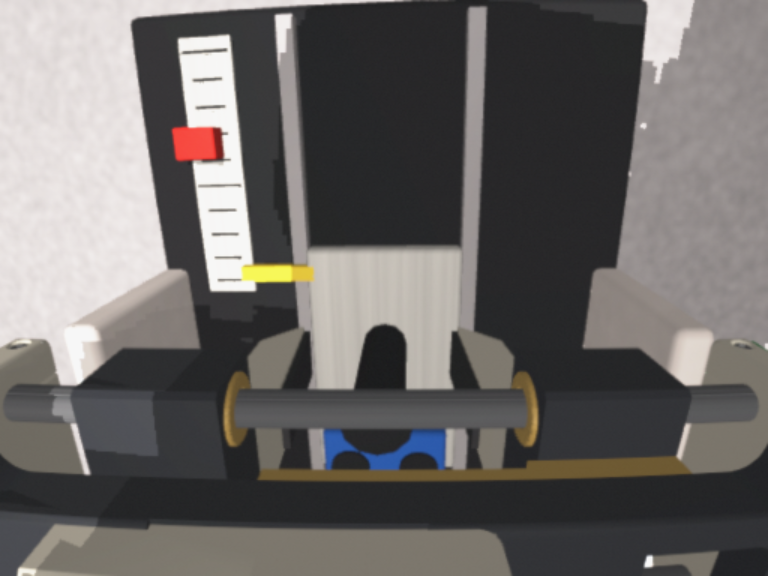

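View pics/side7.png

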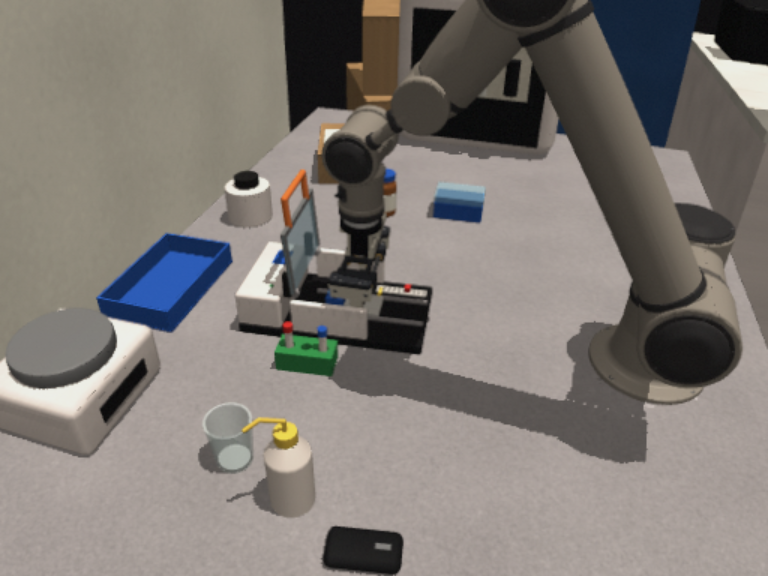

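The knob is centred between the jaws at (382,380). Gripping firmly.

```bash
python3 -m creep '[0.12,0,0,0,0, 0.12,0,0,0,0, 0.12,0,0,0,0, 0.12,0,0,0,0, 0.12,0,0,0,0]' 40; python3 -m creep '[0.12,-0.008,-0.001,0,0, 0.12,-0.008,-0.001,0,0]' 40
```

```text
time: 11.18
tool_pos: [0.5426, 0.0048, 0.0662]
tool_rot: [-3.082, 0.019, -3.073]
contact_force: [0.5, 2.5, -0.1]
opening: 0.0204
time: 11.42
tool_pos: [0.5274, 0.0034, 0.0663]
tool_rot: [-3.083, 0.022, -3.073]
contact_force: [4.0, 2.3, -2.6]
opening: 0.0201
```

The force of about 4 N matches the spring. Continuing.

```bash
python3 -m creep '[0.12,-0.008,-0.001,0,0, 0.12,-0.008,0,0,0, 0.12,-0.008,-0.001,0,0, 0.12,-0.006,-0.001,0,0, 0.12,0,0,0,0]' 40
cat > pm.py <<'E'
from h import *
import sys
yw=.085;u=np.array([np.cos(yw),np.sin(yw)])
for n,mi in(("wrist",20),("top",3),("side",3)):
    c=read_camera(n);hsv=cv2.cvtColor(c["image"],cv2.COLOR_RGB2HSV);save(c,f"{n}{sys.argv[1]}.png")
    o={}
    for nm,m in(("red",cv2.inRange(hsv,(0,150,90),(5,255,255))|cv2.inRange(hsv,(174,150,90),(180,255,255))),("yel",cv2.inRange(hsv,(22,130,90),(34,255,255)))):
        N,Lb,st,ce=cv2.connectedComponentsWithStats(m)
        for i in range(1,N):
            X=onz(c,*ce[i],.03)
            if st[i,4]>=mi and .42<X[0]<.54 and -.1<X[1]<-.02: print(n,nm,st[i],X.round(4),"along",round(float(u@(X[:2]-[.547,.005])),4),"lat",round(float(u[0]*(X[1]-.005)-u[1]*(X[0]-.547)),4))
    if n=="wrist": 
        im=c["image"][20:230,60:260,::-1];cv2.imwrite(f"pics/wz{sys.argv[1]}.png",cv2.resize(im,None,fx=2.8,fy=2.8,interpolation=cv2.INTER_CUBIC))
E
python3 pm.py 8
```

```text
time: 12.05
tool_pos: [0.4963, 0.0007, 0.0663]
tool_rot: [-3.083, 0.028, -3.073]
contact_force: [5.3, -1.0, -5.3]
opening: 0.0203
wrist red [128 160  31  22 587] [ 0.4666 -0.0706  0.03  ] along -0.0865 lat -0.0685
wrist yel [163 173  47  13 523] [ 0.4697 -0.0437  0.03  ] along -0.0811 lat -0.0419
top red [281 208   4   2   7] [ 0.4684 -0.0707  0.03  ] along -0.0848 lat -0.0688
side red [269 190   5   4  15] [ 0.4679 -0.0686  0.03  ] along -0.0851 lat -0.0666
side yel [267 194   3   5   9] [ 0.4698 -0.0408  0.03  ] along -0.0808 lat -0.0391
```

```bash
sleep 1
```

```text
(no output)
```

View pics/wz8.png

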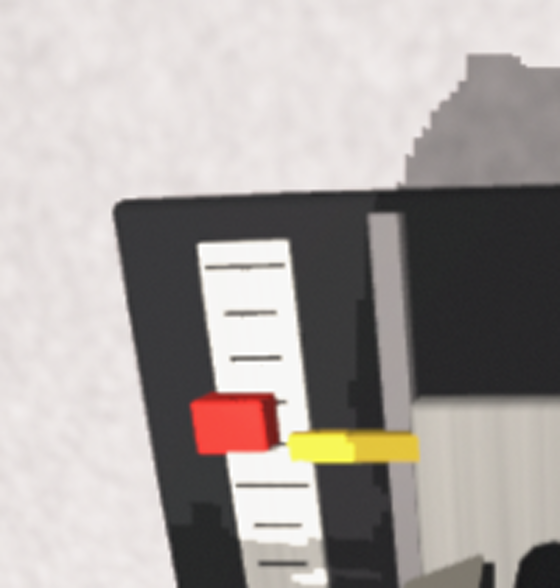

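The pointer at (350,447) has not quite reached the clip at (232,427), in zoomed pixels. To compare them properly I need the heights of both top faces, so I'll triangulate their bright faces across views.

```bash
cat > tf.py <<'E'
from h import *
import pickle,sys
def faces(c,vr,vy):
    hsv=cv2.cvtColor(c["image"],cv2.COLOR_RGB2HSV);o=[]
    for m in(cv2.inRange(hsv,(0,150,vr),(5,255,255))|cv2.inRange(hsv,(174,150,vr),(180,255,255)),cv2.inRange(hsv,(22,130,vy),(34,255,255))):
        N,Lb,st,ce=cv2.connectedComponentsWithStats(m);best=None
        for i in range(1,N):
            X=onz(c,*ce[i],.03)
            if .42<X[0]<.54 and -.1<X[1]<-.01 and (best is None or st[i,4]>st[best,4]): best=i
        o.append((st[best],ce[best]) if best else None)
    return o
if __name__=="__main__":
    W=[pickle.load(open(f"wrist{i}.pkl","rb")) for i in(1,5,6)]+[read_camera("wrist")]
    pickle.dump(W[-1],open("wrist8.pkl","rb" if 0 else "wb"))
    hsv=cv2.cvtColor(W[-1]["image"],cv2.COLOR_RGB2HSV)
    print(hsv[160:184,140,2],hsv[160:184,145,2]); print(hsv[170:190,172,2])
    rs=[]
    for c in W:
        f=faces(c,225,225);print([ (a[0],a[1].round(1)) if a else None for a in f]); 
        R=np.array(c["R"]);print(" cam",(-R.T@np.array(c["t"])).round(3))
        if f[0]: rs.append(ray(c,*f[0][1]))
    print("clip top",tri(rs[1:]),tri(rs[-2:]))
E
python3 tf.py
```

```text
[167 164 198 245 247 247 247 247 247 247 247 247 247 247 247 247 247 247
 247 247 247 236 146 103] [167 158 186 246 247 247 247 247 247 247 247 247 247 247 247 247 247 247
 247 247 247 246 247 247]
[ 59  59  68 125 192 237 247 247 247 247 247 247 247 247 245 171 141 153
 166 170]
[(array([239, 212,   8,   9,  72], dtype=int32), array([242.5, 216. ])), None]
 cam [0.466 0.079 0.382]
[(array([187, 124,  15,  11, 160], dtype=int32), array([194.2, 128.9])), (array([209, 174,  17,   6,  95], dtype=int32), array([217.2, 176.4]))]
 cam [0.434 0.005 0.339]
[(array([168,  83,  19,  15, 248], dtype=int32), array([177.2,  89.9])), (array([197, 147,  32,   7, 207], dtype=int32), array([212.4, 149.9]))]
 cam [0.468 0.007 0.285]
[(array([129, 163,  26,  19, 443], dtype=int32), array([141.3, 171.5])), (array([163, 175,  48,  10, 410], dtype=int32), array([185.8, 179.5]))]
 cam [0.414 0.003 0.197]
clip top [ 0.46748438 -0.07131995  0.03059456] [ 0.4675649  -0.07159313  0.03015704]
```

```bash
cat > al.py <<'E'
from tf import *
import sys
u=np.array([np.cos(.085),np.sin(.085)])
A=lambda X: round(float(u@(X[:2]-[.547,.005]))*1000,1)
def rep(c,n,vr,vy):
    f=faces(c,vr,vy)
    for nm,a in zip(("clip","ptr"),f):
        if a: print(n,nm,a[0],"z.028/.031/.034:",[A(onz(c,*a[1],z)) for z in(.028,.031,.034)])
    return f
rep(pickle.load(open("wrist5.pkl","rb")),"w5",225,225);rep(pickle.load(open("wrist6.pkl","rb")),"w6",225,225)
w=read_camera("wrist");fw=rep(w,"wnow",225,225)
s=read_camera("side");fs=rep(s,"side",90,90)
t=read_camera("top");rep(t,"top",90,70)
im=w["image"][20:230,60:260,::-1];cv2.imwrite(f"pics/wz{sys.argv[1]}.png",cv2.resize(im,None,fx=2.8,fy=2.8,interpolation=cv2.INTER_CUBIC))
print(telemetry.observe()["tool_pos"],telemetry.observe()["contact_force"],telemetry.observe()["time"])
E
python3 al.py 9
```

```text
w5 clip [187 124  15  11 160] z.028/.031/.034: [-85.5, -85.7, -86.0]
w5 ptr [209 174  17   6  95] z.028/.031/.034: [-33.8, -34.6, -35.3]
w6 clip [168  83  19  15 248] z.028/.031/.034: [-85.7, -85.6, -85.5]
w6 ptr [197 147  32   7 207] z.028/.031/.034: [-33.7, -34.2, -34.8]
wnow clip [129 163  26  18 428] z.028/.031/.034: [-85.2, -86.1, -86.9]
wnow ptr [163 175  46  10 395] z.028/.031/.034: [-79.9, -80.8, -81.8]
side clip [269 190   5   4  15] z.028/.031/.034: [-84.8, -85.3, -85.7]
side ptr [267 194   3   5  10] z.028/.031/.034: [-80.2, -80.7, -81.2]
top clip [281 208   4   2   6] z.028/.031/.034: [-85.0, -85.1, -85.2]
[0.4967101  0.0007021  0.06629336] [ 4.49950287  1.14503311 -3.90539318] 12.4
```

The clip is at about -85.6 mm and the pointer at about -81 mm along the loader, so 4.8 mm remains.

```bash
python3 -m creep '[0.12,-0.003,0,0,0, 0.12,-0.002,0,0,0]' 40; python3 al.py 10
```

```text
time: 12.65
tool_pos: [0.4922, 0.0003, 0.0663]
tool_rot: [-3.082, 0.031, -3.072]
contact_force: [6.7, -0.4, -5.9]
opening: 0.02
w5 clip [187 124  15  11 160] z.028/.031/.034: [-85.5, -85.7, -86.0]
w5 ptr [209 174  17   6  95] z.028/.031/.034: [-33.8, -34.6, -35.3]
w6 clip [168  83  19  15 248] z.028/.031/.034: [-85.7, -85.6, -85.5]
w6 ptr [197 147  32   7 207] z.028/.031/.034: [-33.7, -34.2, -34.8]
wnow clip [130 170  26  18 424] z.028/.031/.034: [-85.0, -86.0, -86.9]
wnow ptr [164 175  46  10 400] z.028/.031/.034: [-84.2, -85.1, -86.1]
side clip [269 190   5   3  12] z.028/.031/.034: [-84.9, -85.4, -85.9]
side ptr [269 194   3   5   9] z.028/.031/.034: [-84.6, -85.1, -85.6]
top clip [281 209   1   1   1] z.028/.031/.034: [-85.8, -85.9, -86.0]
[4.92050270e-01 2.87870545e-04 6.62928622e-02] [ 5.48868395 -0.36850332 -5.06467885] 12.8
```

```bash
sleep 1
```

```text
(no output)
```

View pics/wz10.png

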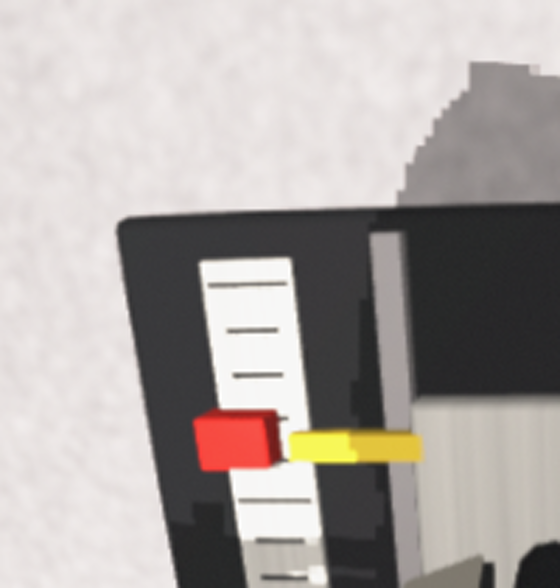

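It is almost level, with 0.3–0.9 mm left. One small nudge, then a check that it holds.

```bash
python3 -m creep '[0.12,-0.001,0,0,0]' 40; python3 al.py 11 | grep -v w[56]; python3 al.py 12 | grep -v w[56]; python3 -c "
from h import *
save(read_camera('side'),'side12.png')"
```

```text
time: 12.92
tool_pos: [0.4913, 0.0002, 0.0663]
tool_rot: [-3.082, 0.031, -3.072]
contact_force: [6.4, 0.8, -4.8]
opening: 0.0207
wnow clip [130 171  26  18 428] z.028/.031/.034: [-85.2, -86.2, -87.1]
wnow ptr [164 175  46  10 394] z.028/.031/.034: [-85.1, -86.1, -87.0]
side clip [269 190   5   3  12] z.028/.031/.034: [-84.9, -85.4, -85.9]
side ptr [269 194   3   5  11] z.028/.031/.034: [-85.8, -86.3, -86.8]
[4.91100419e-01 2.44788102e-04 6.62788957e-02] [ 6.09652514  0.38679605 -5.12909382] 13.075
wnow clip [130 172  26  18 424] z.028/.031/.034: [-84.8, -85.8, -86.8]
wnow ptr [164 175  45  10 393] z.028/.031/.034: [-85.3, -86.3, -87.2]
side clip [269 190   5   3  12] z.028/.031/.034: [-84.9, -85.4, -85.9]
side ptr [269 194   3   5  11] z.028/.031/.034: [-85.8, -86.3, -86.8]
[4.91108431e-01 2.39808292e-04 6.62762895e-02] [ 5.68964826 -0.64957908 -4.49801938] 13.225
```

```bash
sleep 1
```

```text
(no output)
```

View pics/side12.png

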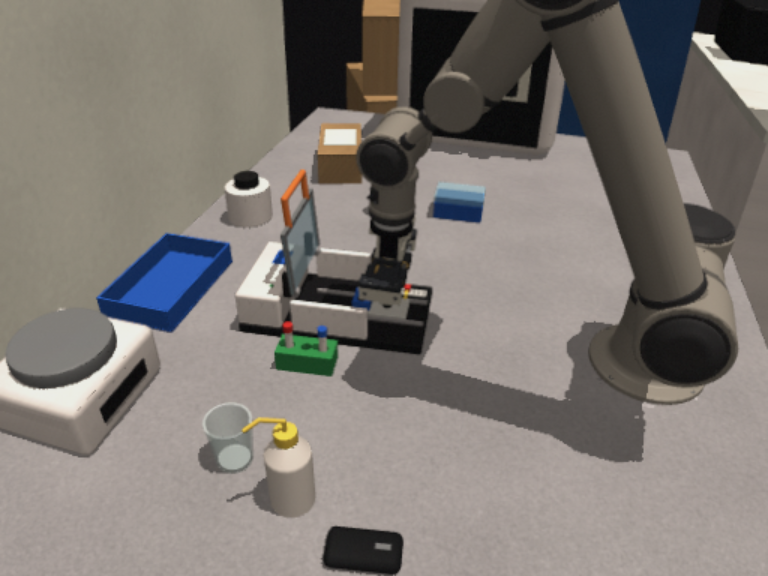

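View pics/wz12.png

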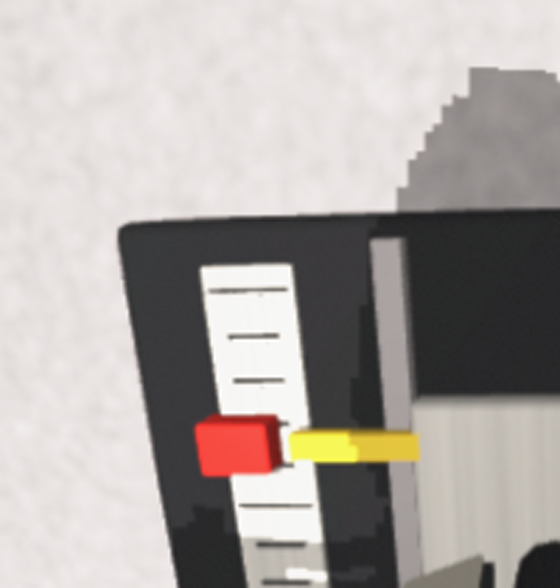

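The pointer is level with the clip at (240,447) and steady, and the guard is still on its stop at (300,235). Handing in.

```bash
python3 -c "
from cell import workorder,telemetry
print(workorder.hand_in()); print(telemetry.observe()['tool_pos'],telemetry.observe()['opening'])"
```

```text
the job is handed in; nothing more can be done
None
the job is handed in; nothing more can be done
```

I swung the guard up by its orange bar and brought it slowly onto its stop. The stop showed as a rise to about 11 N with no further movement, at about 1.66 rad. The guard stayed there after I let go. I then gripped the knob at 40 N, pulled the carriage out about 51 mm, and handed in at about 13.3 s while still holding it.

- **Pointer against clip:** the last wrist picture puts the pointer level with the clip to within about 0.5 mm. The side picture differs slightly and puts the pointer 0.9 mm past it. The top view could not see the pointer.
- **Hold:** the tool pose stayed steady between the last checks, with about 6 N of spring pull.
- **Grip:** the jaws read 20 mm on the 18 mm knob, probably because the tool is tilted about 0.06 rad. I saw no sign of slipping.
- **Rest of the bench:** in the last side picture, I saw nothing else moved.

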